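# Check emptied milling tins for forgotten balls

### The job

These closed tins have come back from the pigment mill supposedly emptied. Press each tin's lid fully home before you lift that tin, then pick it up and shake it to feel by its rattle or weight whether a steel ball is still inside: stand the empty tins upright in the green tray and those that still hold a ball upright in the yellow tray, lids home, and leave the glassware and jar alone.

Things in the scene. Friction and masses are not known exactly. Their poses are not given: they have to be found in the camera images.
- tin1_c (a point): Centre of a rectangular metal tin with blue band and red press-on lid, 76 long (its x) x 52 wide (its y) x 68 mm high with lid home; z up. The point is 34 mm above its underside: the lid's top is 34 mm above it plus the lid's joint value. Grip it across the 52 mm width, on the metal sides (lowest 62 mm). May be absent.
- lid1 (a joint): How far the lid of tin1 stands proud of fully home, m: 0 is home, starts at 0.004 to 0.008. Friction holds it; a straight push of about 6 N on the middle of the lid moves it, 10 to 15 N makes sure. It cannot come off.
- tin2_c (a point): Centre of a rectangular metal tin with blue band and red press-on lid, 76 long (its x) x 52 wide (its y) x 68 mm high with lid home; z up. The point is 34 mm above its underside: the lid's top is 34 mm above it plus the lid's joint value. Grip it across the 52 mm width, on the metal sides (lowest 62 mm). May be absent.
- lid2 (a joint): How far the lid of tin2 stands proud of fully home, m: 0 is home, starts at 0.004 to 0.008. Friction holds it; a straight push of about 6 N on the middle of the lid moves it, 10 to 15 N makes sure. It cannot come off.
- tin3_c (a point): Centre of a rectangular metal tin with blue band and red press-on lid, 76 long (its x) x 52 wide (its y) x 68 mm high with lid home; z up. The point is 34 mm above its underside: the lid's top is 34 mm above it plus the lid's joint value. Grip it across the 52 mm width, on the metal sides (lowest 62 mm). May be absent.
- lid3 (a joint): How far the lid of tin3 stands proud of fully home, m: 0 is home, starts at 0.004 to 0.008. Friction holds it; a straight push of about 6 N on the middle of the lid moves it, 10 to 15 N makes sure. It cannot come off.
- tin4_c (a point): Centre of a rectangular metal tin with blue band and red press-on lid, 76 long (its x) x 52 wide (its y) x 68 mm high with lid home; z up. The point is 34 mm above its underside: the lid's top is 34 mm above it plus the lid's joint value. Grip it across the 52 mm width, on the metal sides (lowest 62 mm). May be absent.
- lid4 (a joint): How far the lid of tin4 stands proud of fully home, m: 0 is home, starts at 0.004 to 0.008. Friction holds it; a straight push of about 6 N on the middle of the lid moves it, 10 to 15 N makes sure. It cannot come off.
- tin5_c (a point): Centre of a rectangular metal tin with blue band and red press-on lid, 76 long (its x) x 52 wide (its y) x 68 mm high with lid home; z up. The point is 34 mm above its underside: the lid's top is 34 mm above it plus the lid's joint value. Grip it across the 52 mm width, on the metal sides (lowest 62 mm). May be absent.
- lid5 (a joint): How far the lid of tin5 stands proud of fully home, m: 0 is home, starts at 0.004 to 0.008. Friction holds it; a straight push of about 6 N on the middle of the lid moves it, 10 to 15 N makes sure. It cannot come off.
- clean_tray_c (a point): Green plastic tray, fixed to the bench, for empty tins: 210 x 210 mm (its x and y), rim 18 mm above the bench, walls and floor 5 mm. The point is the middle of the inner floor, 5 mm above the bench; z up. Takes four tins in two rows of two (100 mm apart), side by side, none stacked.
- clean_tray: The same green tray; origin in the middle of its underside, on the bench.
- recheck_tray_c (a point): Yellow plastic tray, fixed to the bench, for tins that still hold something: 210 x 210 mm (its x and y), rim 18 mm above the bench, walls and floor 5 mm. The point is the middle of the inner floor, 5 mm above the bench; z up. Takes four tins in two rows of two (100 mm apart), side by side, none stacked.
- recheck_tray: The same yellow tray; origin in the middle of its underside, on the bench.
- tin1: The tin of point tin1_c; origin in the middle of its underside, same axes. About 0.18 kg empty; a forgotten 40 mm steel milling ball (0.26 kg, rolls freely inside) makes it about 0.44 kg. All tins look alike; which hold a ball changes from start to start, and it may be several.
- tin2: The tin of point tin2_c; origin in the middle of its underside, same axes. About 0.18 kg empty; a forgotten 40 mm steel milling ball (0.26 kg, rolls freely inside) makes it about 0.44 kg. All tins look alike; which hold a ball changes from start to start, and it may be several.
- tin3: The tin of point tin3_c; origin in the middle of its underside, same axes. About 0.18 kg empty; a forgotten 40 mm steel milling ball (0.26 kg, rolls freely inside) makes it about 0.44 kg. All tins look alike; which hold a ball changes from start to start, and it may be several.
- tin4: The tin of point tin4_c; origin in the middle of its underside, same axes. About 0.18 kg empty; a forgotten 40 mm steel milling ball (0.26 kg, rolls freely inside) makes it about 0.44 kg. All tins look alike; which hold a ball changes from start to start, and it may be several.
- tin5: The tin of point tin5_c; origin in the middle of its underside, same axes. About 0.18 kg empty; a forgotten 40 mm steel milling ball (0.26 kg, rolls freely inside) makes it about 0.44 kg. All tins look alike; which hold a ball changes from start to start, and it may be several.
- amber_bottle: Bystander: amber glass bottle, 56 mm across, 120 mm high; origin under its middle.
- beaker: Bystander: glass beaker, 70 mm across, 85 mm high; origin under its middle.
- cream_jar: Bystander: white jar with a red cap, 60 mm across, 50 mm high; origin under its middle.
Mind the look-alikes: they are no part of the job. Leave any purple look-alike of the tin3 alone.

How it is judged:
On the way:
1. a tin is held clear of the bench and shaken (moved back and forth) (((height (world z) of tin1_c above 0.06 m and contact force between the fingers and tin1 above 0.5 N and (linear speed of tin1 above 0.06 m/s or angular speed of tin1 above 0.4 rad/s)) or (height (world z) of tin2_c above 0.06 m and contact force between the fingers and tin2 above 0.5 N and (linear speed of tin2 above 0.06 m/s or angular speed of tin2 above 0.4 rad/s)) or (height (world z) of tin3_c above 0.06 m and contact force between the fingers and tin3 above 0.5 N and (linear speed of tin3 above 0.06 m/s or angular speed of tin3 above 0.4 rad/s)) or (height (world z) of tin4_c above 0.06 m and contact force between the fingers and tin4 above 0.5 N and (linear speed of tin4 above 0.06 m/s or angular speed of tin4 above 0.4 rad/s)) or (height (world z) of tin5_c above 0.06 m and contact force between the fingers and tin5 above 0.5 N and (linear speed of tin5 above 0.06 m/s or angular speed of tin5 above 0.4 rad/s)))), for 0.05 s.
At the end, for the whole second after the job is handed in: Every tin present stands upright (within 7 degrees), at rest, on the floor of the right tray (centre within 90 mm of the tray's middle along each side): the green tray if it presses on it with less than 3 N (empty), the yellow tray if with more (ball inside); each lid within 1.5 mm of home (((x of tin1_c in the frame of clean_tray_c between -0.09 and 0.09 m and y of tin1_c in the frame of clean_tray_c between -0.09 and 0.09 m and contact force between tin1 and clean_tray between 0.5 and 3 N) or (x of tin1_c in the frame of recheck_tray_c between -0.09 and 0.09 m and y of tin1_c in the frame of recheck_tray_c between -0.09 and 0.09 m and contact force between tin1 and recheck_tray above 3 N)) and angle between each of tin1_c, tin2_c, tin3_c, tin4_c, tin5_c's own z axis and vertical below 0.12 rad and value of joint each of lid1, lid2, lid3, lid4, lid5 below 0.0015 m and linear speed of each of tin1, tin2, tin3, tin4, tin5 below 0.02 m/s and ((x of tin2_c in the frame of clean_tray_c between -0.09 and 0.09 m and y of tin2_c in the frame of clean_tray_c between -0.09 and 0.09 m and contact force between tin2 and clean_tray between 0.5 and 3 N) or (x of tin2_c in the frame of recheck_tray_c between -0.09 and 0.09 m and y of tin2_c in the frame of recheck_tray_c between -0.09 and 0.09 m and contact force between tin2 and recheck_tray above 3 N)) and ((x of tin3_c in the frame of clean_tray_c between -0.09 and 0.09 m and y of tin3_c in the frame of clean_tray_c between -0.09 and 0.09 m and contact force between tin3 and clean_tray between 0.5 and 3 N) or (x of tin3_c in the frame of recheck_tray_c between -0.09 and 0.09 m and y of tin3_c in the frame of recheck_tray_c between -0.09 and 0.09 m and contact force between tin3 and recheck_tray above 3 N)) and ((x of tin4_c in the frame of clean_tray_c between -0.09 and 0.09 m and y of tin4_c in the frame of clean_tray_c between -0.09 and 0.09 m and contact force between tin4 and clean_tray between 0.5 and 3 N) or (x of tin4_c in the frame of recheck_tray_c between -0.09 and 0.09 m and y of tin4_c in the frame of recheck_tray_c between -0.09 and 0.09 m and contact force between tin4 and recheck_tray above 3 N)) and ((x of tin5_c in the frame of clean_tray_c between -0.09 and 0.09 m and y of tin5_c in the frame of clean_tray_c between -0.09 and 0.09 m and contact force between tin5 and clean_tray between 0.5 and 3 N) or (x of tin5_c in the frame of recheck_tray_c between -0.09 and 0.09 m and y of tin5_c in the frame of recheck_tray_c between -0.09 and 0.09 m and contact force between tin5 and recheck_tray above 3 N))); the robot touches nothing.
It fails at once if a tin is lifted while its lid stands more than 2.5 mm proud ((height (world z) of tin1_c above 0.058 m and value of joint lid1 above 0.0025 m) or (height (world z) of tin2_c above 0.058 m and value of joint lid2 above 0.0025 m) or (height (world z) of tin3_c above 0.058 m and value of joint lid3 above 0.0025 m) or (height (world z) of tin4_c above 0.058 m and value of joint lid4 above 0.0025 m) or (height (world z) of tin5_c above 0.058 m and value of joint lid5 above 0.0025 m)).
It fails at once if a bystander (bottle, beaker, jar) is moved more than 30 mm (distance of any of amber_bottle, beaker, cream_jar from where it was at the start of the episode above 0.03 m).
Of tin3, tin5 only 1 to 2 are there at a start; the rules pass over those that are not, and their reading is None.
Of ball_a, ball_b, ball_c only 1 to 2 are there at a start; the rules pass over those that are not, and their reading is None.
At some moment in a run one of tin1, tin2, tin3, tin4, tin5 may be knocked a few centimetres aside while the robot is not near it.
It also fails if it takes over 210 s, if anything falls off the work surface, if the arm or the gripper's body presses on something with over 40 N, if the wrist force passes 120 N, or if a joint passes its speed limit or range.

### The arm

A 7-joint arm with a two-finger parallel gripper is mounted at the origin on the work surface. World frame = base frame: x ahead of the robot, y to its left, z up, the work surface at z = 0. Lengths are in m, angles in rad, forces in N, time in s.
With the tool pointing down it reaches from about 0.4 to 0.85 m from the base axis. Payload 10.4 kg.
Tool frame: the origin (TCP) lies at the very end of the fingers, on their centre line; the grasp point (between the pads) lies 19 mm behind it; z points along the fingers, y is the direction in which the jaws open and shut (so a half turn about z gives the same grasp; the last joint's range is limited). The gripper opens to 87 mm and grips with 3 to 60 N. Pads are 19 mm wide; open, the fingers measure 117 mm over their backs; the gripper's body (75 mm by 190 mm) begins 51 mm behind the grasp point.
Start: joints at [1.213, 0.332, -0.065, 1.46, 0.022, 1.35, -0.088], TCP at [0.205, -0.59, 0.223] pointing down, gripper open.
Joint ranges: [-2.6, 2.6], [-0.5, 2.12], [-1.47, 1.34], [0.16, 2.42], [-1.27, 4.41], [0.06, 2.06], [-2.6, 2.6]. Speed limits (rad/s): [2.22, 2.22, 2.79, 2.79, 3.14, 3.14, 3.14].

### API

Orientations are given as a unit quaternion [x, y, z, w].
In Python, from bench import read_state, camera, close_job, recognise, masks_of gives the robot as it stands.
- The arm moves only by the tool play_rows, never from a script. Its argument "moves" is a list of rows, each a list of 3 entries, a list of its own where there are three numbers: the shift along the tool's x, y, z in cm, then the turn, a rotation vector about the tool's x, y, z in rad, then the finger opening in cm, from 0 to 8.7. In form: [[[dx, dy, dz], [ax, ay, az], jaw], ...]. A call has 1 to 8 rows; each row is the pose to reach, as a shift and turn from the pose commanded when the call began, along the tool's axes at that moment; what a row does not reach only later rows make up. A row lasts 1/8 s, in which the tool goes at most 62.5 mm and 10.7 degrees, less where a joint would pass 70% of its speed; a pose out of reach is approached as far as the arm can. A call with a gripper value outside its range is refused whole. The fingers move at their own pace and stop on an object; "grip_force" is the grip in N (left out, the last holds). Time passes only in rows, so rows that repeat a pose let the fingers close. It gives the time, the measured TCP pose, the force and the opening at its end, in the units of the state.
- read_state(): the state, without advancing time (a new reading comes with each control period).
- camera(name): name is "scene" or "top"; returns a dict with "frame" (420x560x3 uint8, red, green, blue), "intrinsics" (3x3 intrinsics, pixels), "k1" (the pictures are not rectified: a ray, as slopes to the right and down, at radius r is drawn at 1 + k1 r^2 times it, then the intrinsics apply), "camera_from_world" (4x4, takes a point from world to camera coordinates). Camera axes: x right, y down, z forward; pixel columns grow to the right and rows downward; lengths in m; the calibration is good to about 2 mm. A picture is of the moment at which its call begins. There is no depth.
- close_job(): hands the job in, once; it reports no verdict.
Trained networks look in a picture, given as the dict that the camera call returned (one of the last four; its "shot" number tells which), for a name from the list of things; names that differ only in an ending like _2 or _b are one class to them, and where a whole thing is asked for, a point or a joint stands for the part that bears it (a point fixed in the world has none). Each returns a list of dicts, best first, with "conf" (0 to 1); they miss things now and then, are a little off and sometimes report something else, mostly with a low value. They report only what shows in the picture. A call takes as long as a camera call. They do not tell look-alikes from the thing itself.
- recognise(picture, query): "at" ([column, row] in pixels, amid what is visible of it).
- masks_of(picture, query): "region" (420x560 bool, what is visible of it) and "at" ([column, row] in pixels, amid what is visible of it).
The state is a dict: "time": time; "joint_positions": joint angles; "joint_vel": joint speeds; "joint_torque": joint torques, N m; "ee_pos": TCP position; "eef_rot": TCP orientation; "ft_force": force on the tool from outside, world axes, zero at the start; "torque": the same for the moment, N m; "width": finger opening in m.
Only numpy, scipy, OpenCV 4.12 (cv2) and the standard library are available. Lean on these libraries where they do the work, as an engineer would, in place of code of your own. Each camera call takes 0.05 s, during which the arm holds its last target.

## Working session

There is one attempt and no reset: what is moved stays moved. The work goes in short steps, Python scripts to look and compute and a tool call to move; the robot and the scene stay as the last step left them, time stands still between calls to the robot, and variables do not carry over. Pictures are saved under pics/ and viewed, and the job is handed in when it is done.

Besides the shell and the picture viewer there is one more tool, called in YAML: its name, and indented under it one key for each argument. play_rows: Moves the arm, as the interface text tells. Its arguments: {"type":"object","properties":{"moves":{"type":"array","items":{"type":"array"}},"grip_force":{"type":"number"}},"required":["moves"]}

```bash
ls; mkdir -p pics; python3 - <<'E'
from bench import *
import cv2
s=read_state();print({k:(v if not hasattr(v,'tolist') else v.tolist()) for k,v in s.items()})
for n in("scene","top"):
    c=camera(n);cv2.imwrite(f"pics/{n}0.png",c["frame"][:,:,::-1]);print(n,c["intrinsics"],c["k1"],c["camera_from_world"])
    for q in("tin1","lid1","clean_tray","recheck_tray","amber_bottle","beaker","cream_jar"):
        print(q,[(round(d["conf"],2),[round(float(x)) for x in d["at"]]) for d in recognise(c,q)])
E
```

```text
pics
{'time': 0.0, 'joint_positions': [1.2134245082613206, 0.33286133926964073, -0.06468154262051488, 1.4609957109550906, 0.021608566499393172, 1.3498863719360807, -0.08850003892820692], 'joint_vel': [-0.0014166290529085436, -0.00012720736520646528, -0.0006340650982252208, 0.0004165292729174208, 0.0014634522896118183, 0.0018464686582055148, 0.0007765061786266527], 'joint_torque': [-0.0005907795639359392, -62.32516050338745, 0.024426369345746934, -38.99081826210022, -0.061383016873151064, 0.039902423741295934, 0.00011341594245095621], 'ee_pos': [0.20519206975462628, -0.5899252940429248, 0.2217345044009351], 'eef_rot': [0.9860228518902869, 0.16660854184148194, -0.00016229916241642376, -0.0007092211096834319], 'ft_force': [0.08932696111325793, -0.025768163189243666, 0.7553166433779048], 'torque': [-0.013469090633381168, 0.04275406742968662, -0.0014645785485599], 'width': 0.08683577045750131}
scene [[431.60552676   0.         283.72628069]
 [  0.         431.60552676 202.89936042]
 [  0.           0.           1.        ]] 0.018036122271026297 [[-0.71649578  0.69750499 -0.01098111  0.422
[... 860 characters left out ...]
972305e-04]
 [-9.91518902e-01 -6.56806529e-03 -1.29796483e-01  6.16845460e-01]
 [ 1.29744312e-01  7.82975477e-03 -9.91516570e-01  1.15962174e+00]
 [ 0.00000000e+00  0.00000000e+00  0.00000000e+00  1.00000000e+00]]
tin1 [(0.91, [384, 182]), (0.89, [255, 222]), (0.8, [278, 279]), (0.67, [230, 294]), (0.67, [305, 225]), (0.63, [323, 296])]
lid1 [(0.9, [278, 276]), (0.88, [324, 292]), (0.83, [307, 224]), (0.7, [250, 220]), (0.68, [228, 290]), (0.66, [383, 179]), (0.64, [276, 275])]
clean_tray [(0.81, [410, 269])]
recheck_tray [(0.62, [323, 294]), (0.6, [139, 261])]
amber_bottle [(0.65, [330, 147]), (0.28, [230, 292])]
beaker [(0.69, [307, 224]), (0.62, [217, 149])]
cream_jar [(0.88, [289, 152])]
```

View pics/scene0.png

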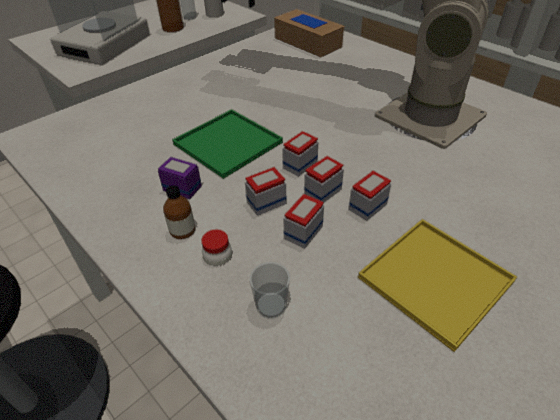

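View pics/top0.png

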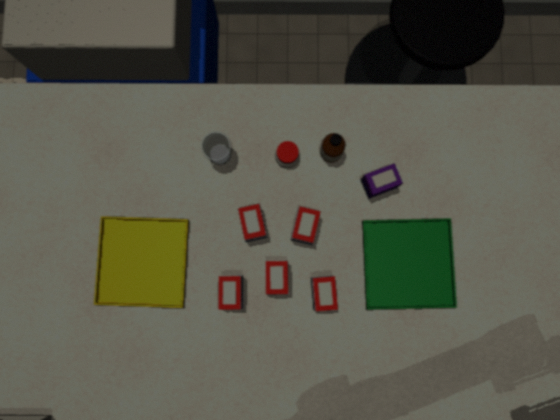

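Both views show five red-lidded tins and one purple look-alike at top (382,181). The yellow tray is on the left, green on the right. The bystanders are at top rows 145-155.

```bash
cat > h.py <<'E'
import numpy as np,cv2
from bench import *
from scipy.optimize import minimize
def proj(c,P):
    T=c["camera_from_world"];p=np.asarray(P)@T[:3,:3].T+T[:3,3]
    s=p[:,:2]/p[:,2:];s=s*(1+c["k1"]*(s**2).sum(1,keepdims=True));K=c["intrinsics"]
    return s*[K[0,0],K[1,1]]+[K[0,2],K[1,2]]
def unproj(c,uv,z):
    K=c["intrinsics"];T=c["camera_from_world"]
    d=(np.atleast_2d(uv)-[K[0,2],K[1,2]])/[K[0,0],K[1,1]];s=d.copy()
    for _ in range(8): s=d/(1+c["k1"]*(s**2).sum(1,keepdims=True))
    R=T[:3,:3];o=-R.T@T[:3,3];r=np.c_[s,np.ones(len(s))]@R
    return (o+r*((z-o[2])/r[:,2])[:,None])[:,:2]
def redmask(c):
    h=cv2.cvtColor(c["frame"],cv2.COLOR_RGB2HSV)
    return (((h[...,0]<10)|(h[...,0]>170))&(h[...,1]>140)&(h[...,2]>70)).astype(np.uint8)
def tins(c,z=0.074):
    out=[]
    cs,_=cv2.findContours(redmask(c),cv2.RETR_EXTERNAL,cv2.CHAIN_APPROX_NONE)
    for k in cs:
        if cv2.contourArea(k)<150: continue
        uv=k[:,0,:].astype(float)
        w=unproj(c,uv,z)
        (cx,cy),(a,b),t=cv2.minAreaRect((w*1e4).astype(np.float32))
        a/=10;b/=10
        if a<b:a,b,t=b,a,t+90
        t=(t+90)%180-90
        out.append((round(cx/1e4,4),round(cy/1e4,4),round(t,1),round(a,1),round(b,1),uv.mean(0).round().tolist()))
    return out
def st():
    s=read_state();from scipy.spatial.transform import Rotation as R
    r=R.from_quat(s["eef_rot"]).as_matrix()
    print("t",round(s["time"],2),"p",np.round(s["ee_pos"],4),"yaw",np.round(np.degrees(np.arctan2(r[1,0],r[0,0])),2),"tilt",np.round(r[:2,2],4),"F",np.round(s["ft_force"],2),"w",round(s["width"],4),"j7",np.round(s["joint_positions"],2))
    return s,r
E
python3 - <<'E'
from h import *
st()
for n in("top","scene"):
    c=camera(n)
    for t in tins(c):print(n,t)
    if n=="top":
        for q in("clean_tray","recheck_tray"):
            h=cv2.cvtColor(c["frame"],cv2.COLOR_RGB2HSV)
            m=((abs(h[...,0].astype(int)-(65 if q[0]=="c" else 27))<12)&(h[...,1]>150)).astype(np.uint8)
            k=max(cv2.findContours(m,0,1)[0],key=cv2.contourArea)[:,0].astype(float)
            w=unproj(c,k,0.018);print(q,w.min(0),w.max(0),cv2.minAreaRect((w*1e3).astype(np.float32)))
        for q in("amber_bottle","beaker","cream_jar"):
            d=[x for x in masks_of(c,q)][0];print(q,unproj(c,np.array(d["at"],float),.04),d["conf"])
E
```

```text
t 0.8 p [ 0.2054 -0.5903  0.2226] yaw 19.18 tilt [ 0.0001 -0.0001] F [-0.16 -0.26  0.64] w 0.0869 j7 [ 1.21  0.33 -0.06  1.46  0.02  1.35 -0.09]
top (0.4269, -0.1053, 4.8, 73.8, 49.6, [325.0, 293.0])
top (0.4273, 0.1071, 1.0, 73.0, 47.0, [230.0, 293.0])
top (0.4613, 0.0024, 0.4, 73.2, 47.2, [277.0, 277.0])
top (0.5817, -0.0639, -13.7, 73.6, 49.2, [306.0, 224.0])
top (0.5875, 0.0598, 13.4, 73.3, 49.4, [252.0, 221.0])
top (0.7512, -0.0208, -89.7, 48.5, 47.3, [287.0, 151.0])
clean_tray [ 0.39247707 -0.41138093] [ 0.6019997  -0.20169609] ((497.1048278808594, -307.0118408203125), (204.29754638671875, 205.16717529296875), 1.6811186075210571)
recheck_tray [0.3910044  0.21428445] [0.60162003 0.42905609] ((496.664794921875, 321.63287353515625), (209.7679901123047, 208.0537567138672), 88.40068817138672)
amber_bottle [[ 0.76732166 -0.12567384]] 0.72
beaker [[0.77087423 0.1484274 ]] 0.91
cream_jar [[ 0.75263192 -0.02751895]] 0.97
scene (0.7744, 0.0042, 51.2, 58.5, 47.2, [215.0, 242.0])
scene (0.5923, 0.0629, 13.3, 79.1, 49.7, [304.0, 210.0])
scene (0.4335, 0.111, 1.5, 74.6, 50.1, [371.0, 184.0])
scene (0.5853, -0.0621, -13.0, 74.2, 53.2, [264.0, 179.0])
scene (0.4651, 0.0026, 0.9, 75.3, 52.8, [324.0, 168.0])
scene (0.431, -0.1042, 3.9, 74.4, 50.4, [300.0, 142.0])
```

```bash
cat >> h.py <<'E'
def go(x,y,z,yaw):
    s,r=st();d=np.array([x,y,z])-s["ee_pos"];t=r.T@d*100
    cur=np.degrees(np.arctan2(r[1,0],r[0,0]));a=(yaw-cur+90)%180-90
    # tilt fix
    from scipy.spatial.transform import Rotation as R
    tgt=R.from_euler("z",cur+a,degrees=True).as_matrix()@np.diag([1,-1,-1])
    rv=R.from_matrix(r.T@tgt).as_rotvec()
    print("shift cm",np.round(t,2),"rot",np.round(rv,3))
E
python3 -c "
from h import *
go(.428,-.105,.2,4.5)"
```

```text
t 1.05 p [ 0.2054 -0.5903  0.2225] yaw 19.18 tilt [ 0. -0.] F [-0.18 -0.24 -0.8 ] w 0.0872 j7 [ 1.21  0.33 -0.06  1.46  0.02  1.35 -0.09]
shift cm [ 36.97 -38.52   2.25] rot [ 0.    -0.     0.256]
```

play_rows:
  moves:
    - [[4.6,-4.8,0],[0,0,0.03],0]
    - [[9.2,-9.6,0],[0,0,0.06],0]
    - [[13.8,-14.4,0],[0,0,0.09],0]
    - [[18.4,-19.2,0],[0,0,0.12],0]
    - [[23,-24,0.5],[0,0,0.16],0]
    - [[27.7,-28.9,1],[0,0,0.2],0]
    - [[32.3,-33.7,1.5],[0,0,0.23],0]
    - [[37,-38.5,2.2],[0,0,0.256],0]

```text
time: 2.05
ee_pos: [0.4143, -0.1347, 0.2042]
eef_rot: [0.999, 0.039, 0.001, 0.001]
ft_force: [1.1, 0.5, 0.5]
width: 0.015
```

```bash
python3 -c "
from h import *
go(.429,-.105,.08,4.5)"
```

```text
t 2.05 p [ 0.4143 -0.1347  0.2042] yaw 4.45 tilt [ 0.0012 -0.001 ] F [1.09 0.46 0.46] w 0.015 j7 [ 0.74 -0.06 -0.51  1.93 -0.03  1.26 -1.25]
shift cm [ 1.68 -2.86 12.41] rot [ 0.001 -0.001 -0.001]
```

play_rows:
  moves:
    - [[0,0,4],[0,0,0],0]
    - [[0,0,9],[0,0,0],0]
    - [[0,0,12],[0,0,0],0]
    - [[0,0,12],[0,0,0],0]
    - [[0,0,12],[0,0,0],0]

```text
time: 2.68
ee_pos: [0.4145, -0.1368, 0.0852]
eef_rot: [0.999, 0.039, 0.001, 0.0]
ft_force: [0.5, 0.4, 0.0]
width: 0.0003
```

```bash
python3 -c "
from h import *
go(.429,-.105,.08,4.5)
for n in ('scene','top'):
  c=camera(n);cv2.imwrite(f'pics/{n}1.png',c['frame'][:,:,::-1])"
```

```text
t 2.67 p [ 0.4145 -0.1368  0.0852] yaw 4.51 tilt [ 0.0016 -0.0006] F [0.51 0.39 0.  ] w 0.0003 j7 [ 0.73  0.09 -0.52  2.07  0.05  0.99 -1.32]
shift cm [ 1.69 -3.06  0.52] rot [ 0.001 -0.002  0.   ]
```

View pics/scene1.png

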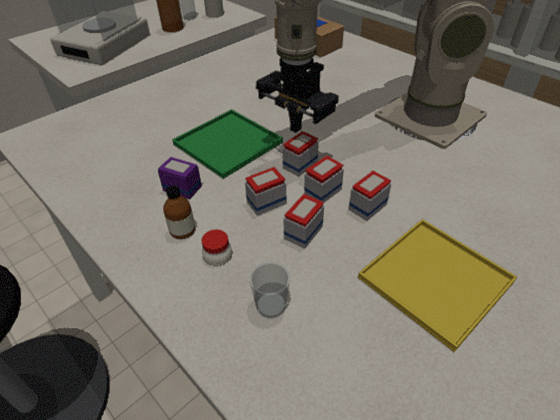

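The closed gripper stands about 3 cm to the side of the tin at scene (300,150). The limit cut that move short, so I'll correct it.

play_rows:
  moves:
    - [[0.8,-1.5,-0.5],[0,0,0],0]
    - [[1.7,-3.05,0.2],[0,0,0],0]
    - [[1.7,-3.05,0.4],[0,0,0],0]
    - [[1.7,-3.05,0.5],[0,0,0],0]
    - [[1.7,-3.05,0.5],[0,0,0],0]

```text
time: 3.4
ee_pos: [0.428, -0.1056, 0.079]
eef_rot: [0.999, 0.039, 0.0, 0.0]
ft_force: [-0.1, -0.2, 0.1]
width: 0.0003
```

```bash
python3 -c "
from h import *
go(.429,-.105,.07,4.5)"
```

```text
t 3.4 p [ 0.428  -0.1056  0.079 ] yaw 4.46 tilt [ 0.0001 -0.0004] F [-0.09 -0.2   0.1 ] w 0.0003 j7 [ 0.68  0.11 -0.56  2.07  0.07  0.98 -1.41]
shift cm [ 0.1  -0.05  0.9 ] rot [ 0.    -0.    -0.001]
```

play_rows:
  moves:
    - [[0,0,0.3],[0,0,0],0]
    - [[0,0,0.6],[0,0,0],0]
    - [[0,0,0.9],[0,0,0],0]
    - [[0,0,1.0],[0,0,0],0]
    - [[0,0,1.1],[0,0,0],0]
    - [[0,0,1.1],[0,0,0],0]

```text
time: 4.15
ee_pos: [0.4284, -0.1053, 0.0684]
eef_rot: [0.999, 0.039, 0.0, 0.0]
ft_force: [-2.7, 0.0, 9.7]
width: 0.0003
```

```bash
python3 -c "
from h import *
go(.429,-.105,.07,4.5)"
```

```text
t 4.15 p [ 0.4284 -0.1053  0.0684] yaw 4.49 tilt [ 0.0002 -0.0007] F [-2.68  0.04  9.72] w 0.0003 j7 [ 0.67  0.13 -0.56  2.08  0.08  0.96 -1.42]
shift cm [ 0.06 -0.02 -0.16] rot [ 0.001 -0.    -0.   ]
```

play_rows:
  moves:
    - [[0,0,0.1],[0,0,0],0]
    - [[0,0,0.1],[0,0,0],0]
    - [[0,0,0.1],[0,0,0],0]

```text
time: 4.53
ee_pos: [0.4286, -0.1053, 0.0682]
eef_rot: [0.999, 0.039, 0.0, 0.001]
ft_force: [-8.0, 0.6, 22.5]
width: 0.0001
```

play_rows:
  moves:
    - [[0,0,-1.5],[0,0,0],0]
    - [[0,0,-2],[0,0,0],8]
    - [[0,0,-2],[0,0,0],8]
    - [[0,0,-2],[0,0,0],8]
    - [[0,0,-2],[0,0,0],8]
    - [[0,0,-2],[0,0,0],8]
    - [[0,0,-2],[0,0,0],8]

```text
time: 5.4
ee_pos: [0.4282, -0.1048, 0.0868]
eef_rot: [0.999, 0.039, -0.0, 0.0]
ft_force: [-0.2, 0.2, -0.9]
width: 0.0528
```

```bash
python3 -c "
from h import *
go(.428,-.105,.028,4.5)"
```

```text
t 5.4 p [ 0.4282 -0.1048  0.0868] yaw 4.52 tilt [-0.0001 -0.    ] F [-0.18  0.17 -0.87] w 0.0528 j7 [ 0.68  0.1  -0.56  2.06  0.06  1.   -1.4 ]
shift cm [-0.02  0.02  5.88] rot [-0.  0.  0.]
```

play_rows:
  moves:
    - [[0,0,0],[0,0,0],8]
    - [[0,0,0],[0,0,0],8]
    - [[0,0,0],[0,0,0],8]
    - [[0,0,0],[0,0,0],8]
    - [[0,0,2],[0,0,0],8]
    - [[0,0,4],[0,0,0],8]
    - [[0,0,5.9],[0,0,0],8]
    - [[0,0,5.9],[0,0,0],8]

```text
time: 6.4
ee_pos: [0.4273, -0.1045, 0.0269]
eef_rot: [0.999, 0.039, -0.001, -0.001]
ft_force: [-0.5, 0.2, 0.3]
width: 0.0802
```

play_rows:
  grip_force: 25
  moves:
    - [[0,0,0],[0,0,0],4]
    - [[0,0,0],[0,0,0],4]
    - [[0,0,0],[0,0,0],4]
    - [[0,0,0],[0,0,0],4]
    - [[0,0,0],[0,0,0],4]
    - [[0,0,0],[0,0,0],4]

```text
time: 7.15
ee_pos: [0.4285, -0.1051, 0.0282]
eef_rot: [0.999, 0.039, 0.0, 0.0]
ft_force: [-1.1, -0.8, 5.7]
width: 0.0519
```

play_rows:
  moves:
    - [[0,0,-3],[0,0,0],4]
    - [[0,0,-7],[0,0,0],4]
    - [[0,0,-10],[0,0,0],4]
    - [[0,0,-10],[0,0,0],4]
    - [[0,0,-10],[0,0,0],4]
    - [[0,0,-10],[0,0,0],4]
    - [[0,0,-10],[0,0,0],4]

```text
time: 8.02
ee_pos: [0.4277, -0.1046, 0.127]
eef_rot: [0.999, 0.039, -0.001, -0.0]
ft_force: [0.7, -0.5, -0.6]
width: 0.0519
```

```bash
python3 -c "
from h import *
for _ in range(4): st();camera('top')
c=camera('scene');cv2.imwrite('pics/s2.png',c['frame'][:,:,::-1])"
```

```text
t 8.03 p [ 0.4277 -0.1046  0.127 ] yaw 4.52 tilt [-0.0013  0.0006] F [ 0.66 -0.5  -0.61] w 0.0519 j7 [ 0.7   0.04 -0.56  2.02  0.02  1.09 -1.37]
t 8.07 p [ 0.4279 -0.1047  0.1272] yaw 4.52 tilt [-0.001   0.0005] F [-0.53 -0.29 -1.74] w 0.0521 j7 [ 0.7   0.04 -0.56  2.02  0.02  1.09 -1.37]
t 8.12 p [ 0.428  -0.1047  0.1274] yaw 4.52 tilt [-0.0007  0.0003] F [ 0.44  0.31 -2.09] w 0.0515 j7 [ 0.7   0.04 -0.56  2.02  0.02  1.09 -1.37]
t 8.18 p [ 0.4281 -0.1047  0.1275] yaw 4.52 tilt [-0.0005  0.0003] F [-0.01  0.26 -1.68] w 0.0517 j7 [ 0.7   0.04 -0.56  2.02  0.02  1.09 -1.37]
```

View pics/s2.png

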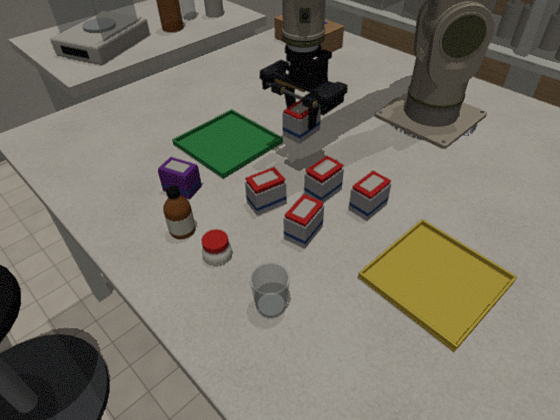

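The tin is clear of the bench and weighs about 1.8 N, so it looks empty. Next I shake it to confirm.

play_rows:
  moves:
    - [[2,0,-1],[0,0,0],4]
    - [[-2,0,-2],[0,0,0],4]
    - [[2,0,-3],[0,0,0],4]
    - [[-2,0,-3],[0,0,0],4]
    - [[0,0,-3],[0,0,0],4]
    - [[0,0,-3],[0,0,0],4]
    - [[0,0,-3],[0,0,0],4]
    - [[0,0,-3],[0,0,0],4]

```text
time: 9.28
ee_pos: [0.428, -0.1048, 0.1578]
eef_rot: [0.999, 0.039, -0.0, 0.0]
ft_force: [-0.4, 0.0, -2.1]
width: 0.0518
```

```bash
cat >> h.py <<'E'
def weigh(n=10):
    f=[]
    for _ in range(n): f.append(read_state()["ft_force"]);camera('top')
    f=np.array(f);print("F mean",f.mean(0).round(2),"std",f.std(0).round(2))
E
python3 -c "
from h import *
weigh()
go(.447,-.257,.16,1.7)"
```

```text
F mean [-0.1  -0.34 -1.53] std [0.38 0.53 0.33]
t 9.78 p [ 0.4282 -0.1048  0.1578] yaw 4.52 tilt [ 0.     -0.0001] F [-0.14 -0.13 -0.36] w 0.0516 j7 [ 0.72  0.01 -0.58  1.98  0.    1.16 -1.35]
shift cm [ 0.68 15.32 -0.22] rot [ 0.    -0.     0.049]
```

play_rows:
  moves:
    - [[0.1,3,0],[0,0,0.01],4]
    - [[0.3,7,0],[0,0,0.02],4]
    - [[0.5,11,0],[0,0,0.03],4]
    - [[0.7,15.3,0],[0,0,0.049],4]
    - [[0.7,15.3,3],[0,0,0.049],4]
    - [[0.7,15.3,6],[0,0,0.049],4]
    - [[0.7,15.3,6],[0,0,0.049],4]
    - [[0.7,15.3,6],[0,0,0.049],4]

```text
time: 10.78
ee_pos: [0.4479, -0.257, 0.099]
eef_rot: [1.0, 0.015, 0.001, 0.0]
ft_force: [-0.7, 0.5, -0.7]
width: 0.0517
```

```bash
python3 -c "
from h import *
go(.447,-.257,.034,1.7)"
```

```text
t 10.78 p [ 0.4479 -0.257   0.099 ] yaw 1.72 tilt [ 0.0011 -0.0006] F [-0.66  0.51 -0.67] w 0.0517 j7 [ 0.83  0.24 -0.44  1.87  0.11  1.05 -1.2 ]
shift cm [-0.09 -0.    6.5 ] rot [ 0.001 -0.001  0.   ]
```

play_rows:
  moves:
    - [[0,0,2.5],[0,0,0],4]
    - [[0,0,5],[0,0,0],4]
    - [[0,0,6],[0,0,0],4]
    - [[0,0,6.4],[0,0,0],4]
    - [[0,0,6.6],[0,0,0],4]
    - [[0,0,6.6],[0,0,0],4]

```text
time: 11.52
ee_pos: [0.4479, -0.2571, 0.0333]
eef_rot: [1.0, 0.015, 0.001, 0.001]
ft_force: [-1.8, 1.3, 4.5]
width: 0.0518
```

Contact with the tray floor. I'll release and rise.

play_rows:
  moves:
    - [[0,0,-0.1],[0,0,0],6.6]
    - [[0,0,-0.1],[0,0,0],6.6]
    - [[0,0,-0.1],[0,0,0],6.6]
    - [[0,0,-2],[0,0,0],6.6]
    - [[0,0,-6],[0,0,0],6.6]
    - [[0,0,-10],[0,0,0],0]
    - [[0,0,-12],[0,0,0],0]

```text
time: 12.4
ee_pos: [0.4481, -0.2571, 0.1542]
eef_rot: [1.0, 0.015, 0.001, 0.001]
ft_force: [-0.5, 0.4, -0.6]
width: 0.0534
```

```bash
python3 -c "
from h import *
c=camera('scene');cv2.imwrite('pics/s3.png',c['frame'][:,:,::-1]);
for t in tins(c):print(t)
c=camera('top')
for t in tins(c):print(t)
go(.463,.0025,.08,.5)"
```

```text
(0.7743, 0.004, 51.2, 58.1, 47.2, [215.0, 242.0])
(0.5923, 0.0629, 13.0, 79.0, 49.8, [304.0, 210.0])
(0.4335, 0.1114, 1.0, 74.3, 50.5, [372.0, 184.0])
(0.5849, -0.0619, -13.7, 74.2, 53.5, [265.0, 179.0])
(0.4651, 0.0036, 0.9, 75.3, 49.9, [324.0, 168.0])
(0.4273, 0.1071, 1.0, 73.0, 47.0, [230.0, 293.0])
(0.4613, 0.0024, 0.4, 73.2, 47.1, [276.0, 277.0])
(0.5816, -0.064, -13.8, 73.6, 49.4, [306.0, 224.0])
(0.5875, 0.0595, 13.0, 73.4, 49.5, [252.0, 221.0])
(0.7512, -0.0208, -89.7, 48.5, 47.3, [287.0, 152.0])
t 12.5 p [ 0.4485 -0.2574  0.1541] yaw 1.71 tilt [ 0.0034 -0.0024] F [ 0.57  0.5  -0.49] w 0.0456 j7 [ 0.84  0.17 -0.45  1.82  0.08  1.16 -1.17]
shift cm [  2.2  -25.95   7.36] rot [ 0.002 -0.003  0.021]
```

View pics/s3.png

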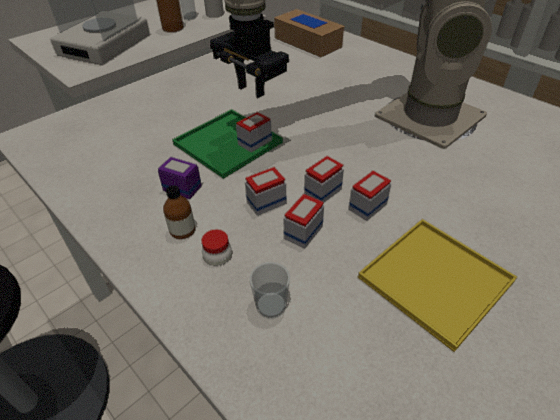

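Tin 1 stands upright in the green tray at scene (255,132). Next is the tin at scene (324,178).

play_rows:
  moves:
    - [[0.4,-5,0],[0,0,0],0]
    - [[0.8,-10,0],[0,0,0.01],0]
    - [[1.2,-15,0],[0,0,0.01],0]
    - [[1.7,-20,1],[0,0,0.02],0]
    - [[2.2,-25,3],[0,0,0.02],0]
    - [[2.2,-25.95,5],[0,0,0.02],0]
    - [[2.2,-25.95,7.2],[0,0,0.02],0]
    - [[2.2,-25.95,7.2],[0,0,0.02],0]

```text
time: 13.5
ee_pos: [0.4599, 0.0035, 0.0779]
eef_rot: [1.0, 0.005, -0.002, -0.0]
ft_force: [-0.3, -0.3, -0.4]
width: 0.0006
```

```bash
python3 -c "
from h import *
go(.463,.0025,.067,.5)"
```

```text
t 13.5 p [0.4599 0.0035 0.0779] yaw 0.6 tilt [-0.0038  0.0008] F [-0.25 -0.25 -0.36] w 0.0006 j7 [ 0.53  0.17 -0.67  2.02  0.13  1.   -1.77]
shift cm [0.31 0.1  1.09] rot [-0.001  0.004  0.002]
```

play_rows:
  moves:
    - [[0,0,0.1],[0,0,0],0]
    - [[0,0,0.4],[0,0,0],0]
    - [[0,0,0.7],[0,0,0],0]
    - [[0,0,1.0],[0,0,0],0]
    - [[0,0,1.2],[0,0,0],0]
    - [[0,0,1.2],[0,0,0],0]

```text
time: 14.25
ee_pos: [0.462, 0.003, 0.0684]
eef_rot: [1.0, 0.005, 0.001, 0.0]
ft_force: [-1.4, -0.8, 5.0]
width: 0.0007
```

play_rows:
  moves:
    - [[0,0,0.1],[0,0,0],0]
    - [[0,0,0.15],[0,0,0],0]
    - [[0,0,0.15],[0,0,0],0]

```text
time: 14.62
ee_pos: [0.4623, 0.003, 0.0682]
eef_rot: [1.0, 0.005, 0.001, 0.001]
ft_force: [-8.5, -0.3, 24.2]
width: 0.0009
```

play_rows:
  moves:
    - [[0,0,-1.5],[0,0,0],7.6]
    - [[0,0,-2],[0,0,0],7.6]
    - [[0,0,-2],[0,0,0],7.6]
    - [[0,0,-2],[0,0,0],7.6]
    - [[0,0,-2],[0,0,0],7.6]
    - [[0,0,-2],[0,0,0],7.6]
    - [[0,0,-2],[0,0,0],7.6]
    - [[0,0,-2],[0,0,0],7.6]

```text
time: 15.62
ee_pos: [0.4615, 0.0033, 0.0863]
eef_rot: [1.0, 0.005, -0.0, 0.0]
ft_force: [-0.5, 0.1, -0.2]
width: 0.0713
```

```bash
python3 -c "
from h import *
go(.462,.0025,.028,.5)"
```

```text
t 15.62 p [0.4615 0.0033 0.0863] yaw 0.56 tilt [-0.0001 -0.0001] F [-0.51  0.1  -0.16] w 0.0713 j7 [ 0.53  0.16 -0.68  2.01  0.12  1.01 -1.76]
shift cm [0.05 0.08 5.83] rot [0.    0.    0.001]
```

play_rows:
  moves:
    - [[0,0,0],[0,0,0],7.6]
    - [[0,0,2],[0,0,0],7.6]
    - [[0,0,4],[0,0,0],7.6]
    - [[0,0,5.8],[0,0,0],7.6]
    - [[0,0,5.8],[0,0,0],4]
    - [[0,0,5.8],[0,0,0],4]
    - [[0,0,5.8],[0,0,0],4]
    - [[0,0,5.8],[0,0,0],4]

```text
time: 16.62
ee_pos: [0.4621, 0.003, 0.029]
eef_rot: [1.0, 0.005, 0.001, 0.0]
ft_force: [-1.5, -1.4, 4.6]
width: 0.0521
```

play_rows:
  moves:
    - [[0,0,0],[0,0,0],4]
    - [[0,0,0],[0,0,0],4]
    - [[0,0,-3],[0,0,0],4]
    - [[0,0,-7],[0,0,0],4]
    - [[0,0,-11],[0,0,0],4]
    - [[0,0,-13],[0,0,0],4]
    - [[0,0,-13],[0,0,0],4]
    - [[0,0,-13],[0,0,0],4]

```text
time: 17.62
ee_pos: [0.4606, 0.0032, 0.157]
eef_rot: [1.0, 0.005, -0.001, 0.0]
ft_force: [-0.5, -0.1, -4.4]
width: 0.0519
```

play_rows:
  moves:
    - [[2,0,0],[0,0,0],4]
    - [[-2,0,0],[0,0,0],4]
    - [[2,0,0],[0,0,0],4]
    - [[-2,0,0],[0,0,0],4]
    - [[0,0,0],[0,0,0],4]
    - [[0,0,0],[0,0,0],4]
    - [[0,0,0],[0,0,0],4]

```text
time: 18.5
ee_pos: [0.4609, 0.0034, 0.1576]
eef_rot: [1.0, 0.005, -0.001, -0.0]
ft_force: [-0.5, -0.3, -4.1]
width: 0.0519
```

```bash
python3 -c "
from h import *
weigh()
go(.447,-.357,.16,1.7)
go(.447,.272,.16,-1.6)"
```

```text
F mean [ 0.18  0.05 -4.38] std [0.43 0.35 0.5 ]
t 19.0 p [0.4615 0.0032 0.1584] yaw 0.56 tilt [ 0.0002 -0.0002] F [-0.74 -0.42 -4.34] w 0.0521 j7 [ 0.59  0.07 -0.71  1.93  0.05  1.16 -1.7 ]
shift cm [-1.8  36.01 -0.16] rot [ 0.   -0.   -0.02]
t 19.0 p [0.4615 0.0032 0.1584] yaw 0.56 tilt [ 0.0002 -0.0002] F [-0.74 -0.42 -4.34] w 0.0521 j7 [ 0.59  0.07 -0.71  1.93  0.05  1.16 -1.7 ]
shift cm [ -1.19 -26.89  -0.17] rot [ 0.    -0.     0.038]
```

It weighs 4.4 N, so there's a ball inside and it goes to yellow.

play_rows:
  moves:
    - [[-0.2,-4,0],[0,0,0.01],4]
    - [[-0.4,-9,0],[0,0,0.01],4]
    - [[-0.6,-14,0],[0,0,0.02],4]
    - [[-0.8,-19,0],[0,0,0.03],4]
    - [[-1,-24,0],[0,0,0.038],4]
    - [[-1.2,-26.9,2],[0,0,0.038],4]
    - [[-1.2,-26.9,6],[0,0,0.038],4]
    - [[-1.2,-26.9,6],[0,0,0.038],4]

```text
time: 20.0
ee_pos: [0.4451, 0.2711, 0.096]
eef_rot: [1.0, -0.014, -0.002, 0.001]
ft_force: [0.0, 0.5, -3.9]
width: 0.052
```

```bash
python3 -c "
from h import *
go(.447,.272,.034,-1.6)"
```

```text
t 20.0 p [0.4451 0.2711 0.096 ] yaw -1.58 tilt [-0.005  -0.0022] F [ 0.02  0.48 -3.93] w 0.052 j7 [ 0.13  0.35 -0.88  1.84  0.3   1.1  -2.46]
shift cm [ 0.22 -0.11  6.2 ] rot [0.002 0.005 0.   ]
```

play_rows:
  moves:
    - [[0,0,2],[0,0,0],4]
    - [[0,0,4.5],[0,0,0],4]
    - [[0,0,5.8],[0,0,0],4]
    - [[0,0,6.3],[0,0,0],4]
    - [[0,0,6.3],[0,0,0],4]
    - [[0,0,6.3],[0,0,0],4]

```text
time: 20.75
ee_pos: [0.4474, 0.2724, 0.0361]
eef_rot: [1.0, -0.014, 0.001, -0.0]
ft_force: [-0.2, -0.5, -4.9]
width: 0.0518
```

play_rows:
  moves:
    - [[0,0,0.25],[0,0,0],4]
    - [[0,0,0.25],[0,0,0],4]
    - [[0,0,0.2],[0,0,0],6.6]
    - [[0,0,0.2],[0,0,0],6.6]
    - [[0,0,0.2],[0,0,0],6.6]
    - [[0,0,-2],[0,0,0],6.6]
    - [[0,0,-7],[0,0,0],6.6]
    - [[0,0,-12],[0,0,0],0]

```text
time: 21.75
ee_pos: [0.4466, 0.2721, 0.1565]
eef_rot: [1.0, -0.014, -0.0, 0.0]
ft_force: [1.4, -0.5, -0.4]
width: 0.0616
```

```bash
python3 -c "
from h import *
c=camera('scene');cv2.imwrite('pics/s4.png',c['frame'][:,:,::-1]);
for t in tins(c):print(t)
c=camera('top')
for t in tins(c):print(t)
go(.429,.1075,.08,1)"
```

```text
(0.7738, 0.0041, 53.6, 57.9, 47.1, [214.0, 241.0])
(0.453, 0.2738, -1.9, 74.8, 49.5, [434.0, 227.0])
(0.5935, 0.0632, 13.0, 76.6, 49.8, [304.0, 210.0])
(0.4334, 0.1109, 2.1, 76.0, 50.4, [372.0, 184.0])
(0.5853, -0.0604, -14.0, 74.1, 56.8, [266.0, 180.0])
(0.4523, -0.254, 0.8, 74.2, 53.5, [253.0, 121.0])
(0.4274, 0.1082, 1.0, 73.1, 49.2, [229.0, 292.0])
(0.4467, -0.2558, 0.4, 70.6, 50.2, [392.0, 285.0])
(0.5816, -0.0637, -13.3, 74.1, 49.2, [306.0, 224.0])
(0.5873, 0.0595, 13.4, 73.8, 49.4, [252.0, 221.0])
(0.7501, -0.0197, 13.8, 49.2, 48.8, [287.0, 152.0])
t 21.85 p [0.4489 0.2741 0.1603] yaw -1.6 tilt [0.0071 0.0032] F [0.35 0.25 0.43] w 0.0551 j7 [ 0.16  0.27 -0.9   1.77  0.23  1.2  -2.41]
shift cm [-1.58 16.74  7.96] rot [-0.003 -0.007 -0.045]
```

View pics/s4.png

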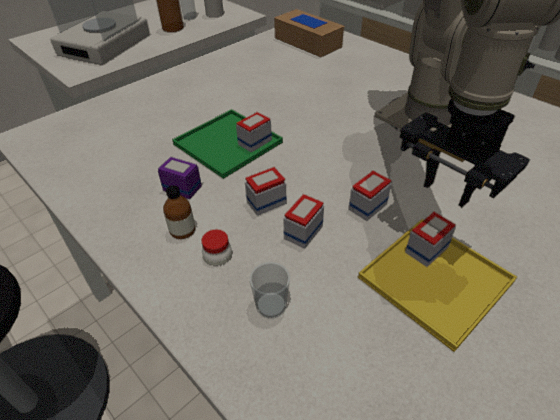

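The second tin is upright in yellow at scene (432,238), and the first is still upright in green. Next is the tin at scene (370,193).

play_rows:
  moves:
    - [[-0.4,3,0],[0,0,-0.01],0]
    - [[-0.8,8,0],[0,0,-0.02],0]
    - [[-1.2,13,1],[0,0,-0.03],0]
    - [[-1.6,16.7,3],[0,0,-0.045],0]
    - [[-1.6,16.7,5],[0,0,-0.045],0]
    - [[-1.6,16.7,7.4],[0,0,-0.045],0]
    - [[-1.6,16.7,7.9],[0,0,-0.045],0]
    - [[-1.6,16.7,7.9],[0,0,-0.045],0]

```text
time: 22.85
ee_pos: [0.4261, 0.1059, 0.0764]
eef_rot: [1.0, 0.009, -0.0, -0.0]
ft_force: [-0.2, -0.5, 0.3]
width: 0.0006
```

```bash
python3 -c "
from h import *
go(.429,.108,.067,1)"
```

```text
t 22.85 p [0.4261 0.1059 0.0764] yaw 0.98 tilt [-0.0005  0.0002] F [-0.24 -0.52  0.29] w 0.0006 j7 [ 0.46  0.15 -0.84  2.06  0.13  0.98 -2.  ]
shift cm [ 0.3  -0.21  0.94] rot [-0.  0. -0.]
```

play_rows:
  moves:
    - [[0.2,-0.1,0],[0,0,0],0]
    - [[0.2,-0.2,0.3],[0,0,0],0]
    - [[0.2,-0.2,0.6],[0,0,0],0]
    - [[0.2,-0.2,0.9],[0,0,0],0]
    - [[0.2,-0.2,1.05],[0,0,0],0]
    - [[0.2,-0.2,1.05],[0,0,0],0]

```text
time: 23.6
ee_pos: [0.4291, 0.1081, 0.0681]
eef_rot: [1.0, 0.008, 0.001, 0.001]
ft_force: [-11.4, -2.6, 35.8]
width: 0.0004
```

play_rows:
  moves:
    - [[0,0,-1.5],[0,0,0],7.6]
    - [[0,0,-2.2],[0,0,0],7.6]
    - [[0,0,-2.2],[0,0,0],7.6]
    - [[0,0,-2.2],[0,0,0],7.6]
    - [[0,0,-2.2],[0,0,0],7.6]
    - [[0,0,-2.2],[0,0,0],7.6]
    - [[0,0,-2.2],[0,0,0],7.6]
    - [[0,0,-2.2],[0,0,0],7.6]

```text
time: 24.6
ee_pos: [0.4281, 0.1077, 0.0878]
eef_rot: [1.0, 0.008, -0.0, 0.0]
ft_force: [-0.8, 0.3, 0.5]
width: 0.0715
```

```bash
python3 -c "
from h import *
go(.428,.108,.028,1)"
```

```text
t 24.6 p [0.4281 0.1077 0.0878] yaw 0.96 tilt [-0.0001 -0.    ] F [-0.78  0.27  0.54] w 0.0715 j7 [ 0.46  0.13 -0.84  2.05  0.12  1.01 -1.99]
shift cm [-0.01 -0.03  5.98] rot [ 0.     0.    -0.001]
```

play_rows:
  moves:
    - [[0,0,0],[0,0,0],7.6]
    - [[0,0,2],[0,0,0],7.6]
    - [[0,0,4],[0,0,0],7.6]
    - [[0,0,5.9],[0,0,0],7.6]
    - [[0,0,5.9],[0,0,0],4]
    - [[0,0,5.9],[0,0,0],4]
    - [[0,0,5.9],[0,0,0],4]
    - [[0,0,5.9],[0,0,0],4]

```text
time: 25.6
ee_pos: [0.4287, 0.1077, 0.0296]
eef_rot: [1.0, 0.008, 0.001, 0.0]
ft_force: [-0.9, -1.1, 6.7]
width: 0.0521
```

play_rows:
  moves:
    - [[0,0,0],[0,0,0],4]
    - [[0,0,0],[0,0,0],4]
    - [[0,0,-3],[0,0,0],4]
    - [[0,0,-7],[0,0,0],4]
    - [[0,0,-11],[0,0,0],4]
    - [[0,0,-13],[0,0,0],4]
    - [[0,0,-13],[0,0,0],4]
    - [[0,0,-13],[0,0,0],4]

```text
time: 26.6
ee_pos: [0.4275, 0.1074, 0.1578]
eef_rot: [1.0, 0.008, -0.001, 0.0]
ft_force: [0.5, 0.3, -1.2]
width: 0.0513
```

play_rows:
  moves:
    - [[2,0,0],[0,0,0],4]
    - [[-2,0,0],[0,0,0],4]
    - [[2,0,0],[0,0,0],4]
    - [[-2,0,0],[0,0,0],4]
    - [[0,0,0],[0,0,0],4]
    - [[0,0,0],[0,0,0],4]
    - [[0,0,0],[0,0,0],4]

```text
time: 27.48
ee_pos: [0.4274, 0.1078, 0.158]
eef_rot: [1.0, 0.009, -0.001, -0.0]
ft_force: [0.2, 0.9, -2.4]
width: 0.0516
```

```bash
python3 -c "
from h import *
weigh()
go(.447,-.357,.16,1.7)
go(.547,.272,.16,-1.6)"
```

```text
F mean [ 0.06 -0.13 -1.71] std [0.33 0.7  0.41]
t 27.98 p [0.4281 0.1077 0.1588] yaw 0.96 tilt [ 0.0001 -0.0002] F [-0.49  0.56 -1.66] w 0.0518 j7 [ 0.55  0.03 -0.89  1.97  0.02  1.16 -1.91]
shift cm [ 1.11 46.49 -0.11] rot [ 0.    -0.    -0.013]
t 27.98 p [0.4281 0.1077 0.1588] yaw 0.96 tilt [ 0.0001 -0.0002] F [-0.49  0.56 -1.66] w 0.0518 j7 [ 0.55  0.03 -0.89  1.97  0.02  1.16 -1.91]
shift cm [ 12.17 -16.23  -0.12] rot [ 0.    -0.     0.045]
```

1.7 N: empty, so it goes to green.

play_rows:
  moves:
    - [[0.4,4,-0.5],[0,0,0],4]
    - [[0.8,9,-1],[0,0,0],4]
    - [[1.1,14,-1],[0,0,0],4]
    - [[1.1,19,-1],[0,0,0],4]
    - [[1.1,24,-1],[0,0,0],4]
    - [[1.1,29,-1],[0,0,-0.01],4]
    - [[1.1,34,-1],[0,0,-0.01],4]
    - [[1.1,38,-1],[0,0,-0.013],4]

```text
time: 28.98
ee_pos: [0.4451, -0.2743, 0.1687]
eef_rot: [1.0, 0.014, -0.0, 0.0]
ft_force: [0.8, 0.2, -2.0]
width: 0.0517
```

```bash
python3 -c "
from h import *
go(.447,-.357,.1,1.7)"
```

```text
t 28.98 p [ 0.4451 -0.2743  0.1687] yaw 1.63 tilt [-0.0001 -0.0003] F [ 0.77  0.22 -1.96] w 0.0517 j7 [ 0.93  0.19 -0.52  1.78  0.1   1.2  -1.15]
shift cm [-0.04  8.27  6.87] rot [ 0.     0.    -0.001]
```

play_rows:
  moves:
    - [[0,4,0],[0,0,0],4]
    - [[0,8.2,0],[0,0,0],4]
    - [[0,8.2,2],[0,0,0],4]
    - [[0,8.2,6],[0,0,0],4]
    - [[0,8.2,6.8],[0,0,0],4]
    - [[0,8.2,6.8],[0,0,0],4]

```text
time: 29.72
ee_pos: [0.448, -0.354, 0.1012]
eef_rot: [1.0, 0.015, -0.0, -0.0]
ft_force: [-0.2, 0.3, -1.5]
width: 0.0518
```

```bash
python3 -c "
from h import *
go(.447,-.357,.034,1.7)"
```

```text
t 29.73 p [ 0.448  -0.354   0.1012] yaw 1.71 tilt [-0.0002  0.0003] F [-0.22  0.3  -1.54] w 0.0518 j7 [ 0.97  0.35 -0.46  1.73  0.17  1.1  -1.08]
shift cm [-0.11  0.3   6.72] rot [-0.  0.  0.]
```

play_rows:
  moves:
    - [[0,0.2,2],[0,0,0],4]
    - [[0,0.2,5],[0,0,0],4]
    - [[0,0.2,6.4],[0,0,0],4]
    - [[0,0.2,6.7],[0,0,0],4]
    - [[0,0.2,6.7],[0,0,0],4]
    - [[0,0.2,6.7],[0,0,0],4]

```text
time: 30.48
ee_pos: [0.4485, -0.3563, 0.0343]
eef_rot: [1.0, 0.015, 0.0, 0.0]
ft_force: [0.6, -0.5, -0.9]
width: 0.0519
```

play_rows:
  moves:
    - [[0,0,0.1],[0,0,0],4]
    - [[0,0,0.1],[0,0,0],6.6]
    - [[0,0,0.1],[0,0,0],6.6]
    - [[0,0,0.1],[0,0,0],6.6]
    - [[0,0,-2],[0,0,0],6.6]
    - [[0,0,-7],[0,0,0],6.6]
    - [[0,0,-12],[0,0,0],0]
    - [[0,0,-12],[0,0,0],0]

```text
time: 31.48
ee_pos: [0.45, -0.3573, 0.1581]
eef_rot: [1.0, 0.015, 0.003, 0.002]
ft_force: [0.1, -0.9, -0.3]
width: 0.0533
```

```bash
python3 -c "
from h import *
c=camera('scene');cv2.imwrite('pics/s5.png',c['frame'][:,:,::-1]);
for t in tins(c):print(t)
c=camera('top')
for t in tins(c):print(t)
go(.583,-.063,.08,-13.5)"
```

```text
(0.7742, 0.0039, 51.2, 58.1, 47.2, [214.0, 241.0])
(0.4528, 0.2739, -1.4, 74.7, 49.2, [434.0, 228.0])
(0.5925, 0.063, 13.0, 74.4, 49.8, [304.0, 210.0])
(0.5847, -0.0629, -13.1, 73.6, 51.8, [265.0, 179.0])
(0.4521, -0.2541, 1.7, 74.9, 53.0, [253.0, 121.0])
(0.4467, -0.2552, 0.4, 70.6, 49.0, [392.0, 285.0])
(0.4474, 0.2713, -1.8, 72.0, 48.3, [156.0, 283.0])
(0.5818, -0.0636, -13.3, 73.8, 49.5, [306.0, 224.0])
(0.5874, 0.0595, 13.4, 73.3, 49.5, [252.0, 221.0])
(0.7512, -0.0208, -89.7, 48.5, 47.3, [287.0, 152.0])
t 31.57 p [ 0.448  -0.3562  0.1539] yaw 1.7 tilt [ 0.0004 -0.0006] F [ 0.06  0.53 -0.2 ] w 0.0454 j7 [ 0.98  0.3  -0.46  1.67  0.14  1.2  -1.06]
shift cm [ 14.36 -28.91   7.38] rot [ 0.001 -0.     0.265]
```

View pics/s5.png

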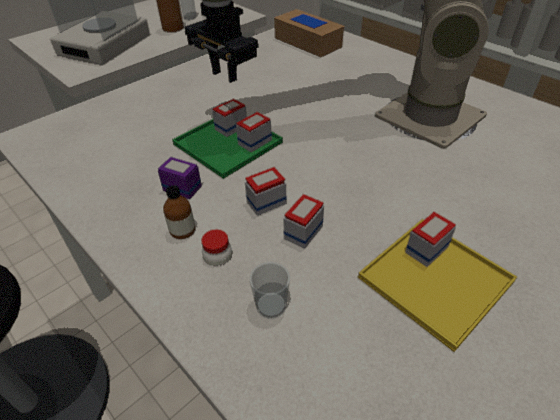

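Two tins stand in green and one in yellow. Next is the tin at scene (266,190).

play_rows:
  moves:
    - [[1.5,-3,0],[0,0,0.03],0]
    - [[3.7,-7.5,0],[0,0,0.07],0]
    - [[6,-12,0],[0,0,0.11],0]
    - [[8.3,-16.5,0],[0,0,0.15],0]
    - [[10.5,-21,0],[0,0,0.19],0]
    - [[12.7,-25.5,0],[0,0,0.23],0]
    - [[14.3,-28.9,1],[0,0,0.265],0]
    - [[14.3,-28.9,5],[0,0,0.265],0]

```text
time: 32.58
ee_pos: [0.584, -0.0585, 0.1037]
eef_rot: [0.993, -0.115, 0.001, -0.001]
ft_force: [-0.5, -1.1, 0.5]
width: 0.0005
```

```bash
python3 -c "
from h import *
go(.583,-.063,.078,-13.5)"
```

```text
t 32.58 p [ 0.584  -0.0585  0.1037] yaw -13.19 tilt [0.0027 0.0017] F [-0.5  -1.12  0.49] w 0.0005 j7 [ 0.5   0.4  -0.58  1.68  0.24  1.12 -1.95]
shift cm [0.   0.46 2.57] rot [-0.002 -0.002  0.005]
```

play_rows:
  moves:
    - [[0,0.2,1],[0,0,0],0]
    - [[0,0.3,2],[0,0,0],0]
    - [[0,0.3,2.3],[0,0,0],0]
    - [[0,0.3,2.3],[0,0,0],0]

```text
time: 33.08
ee_pos: [0.5819, -0.0662, 0.0814]
eef_rot: [0.993, -0.118, 0.0, 0.0]
ft_force: [-0.4, 1.1, 0.2]
width: 0.0004
```

```bash
python3 -c "
from h import *
go(.583,-.063,.068,-13.5)"
```

```text
t 33.08 p [ 0.5819 -0.0662  0.0814] yaw -13.51 tilt [ 0.0009 -0.0003] F [-0.44  1.1   0.16] w 0.0004 j7 [ 0.5   0.43 -0.57  1.7   0.26  1.09 -1.96]
shift cm [ 0.03 -0.34  1.34] rot [ 0.    -0.001 -0.   ]
```

play_rows:
  moves:
    - [[0,-0.3,0.1],[0,0,0],0]
    - [[0,-0.3,0.4],[0,0,0],0]
    - [[0,-0.3,0.7],[0,0,0],0]
    - [[0,-0.3,1],[0,0,0],0]
    - [[0,-0.3,1.3],[0,0,0],0]
    - [[0,-0.3,1.4],[0,0,0],0]
    - [[0,-0.3,1.4],[0,0,0],0]

```text
time: 33.95
ee_pos: [0.5828, -0.0627, 0.0684]
eef_rot: [0.993, -0.117, 0.001, 0.0]
ft_force: [-5.5, 0.2, 14.7]
width: 0.0005
```

play_rows:
  moves:
    - [[0,0,0.07],[0,0,0],0]
    - [[0,0,0.07],[0,0,0],0]
    - [[0,0,0.07],[0,0,0],0]

```text
time: 34.33
ee_pos: [0.5829, -0.0627, 0.0683]
eef_rot: [0.993, -0.117, 0.001, 0.0]
ft_force: [-7.7, 2.2, 21.5]
width: 0.0006
```

play_rows:
  moves:
    - [[0,0,-1.5],[0,0,0],7.6]
    - [[0,0,-2.2],[0,0,0],7.6]
    - [[0,0,-2.2],[0,0,0],7.6]
    - [[0,0,-2.2],[0,0,0],7.6]
    - [[0,0,-2.2],[0,0,0],7.6]
    - [[0,0,-2.2],[0,0,0],7.6]
    - [[0,0,-2.2],[0,0,0],7.6]
    - [[0,0,-2.2],[0,0,0],7.6]

```text
time: 35.33
ee_pos: [0.5823, -0.0629, 0.0881]
eef_rot: [0.993, -0.117, -0.0, 0.0]
ft_force: [0.3, -1.0, 0.5]
width: 0.0712
```

```bash
python3 -c "
from h import *
go(.5825,-.063,.028,-13.5)"
```

```text
t 35.33 p [ 0.5823 -0.0629  0.0881] yaw -13.48 tilt [-0. -0.] F [ 0.31 -1.01  0.45] w 0.0712 j7 [ 0.5   0.42 -0.58  1.7   0.25  1.1  -1.96]
shift cm [0.02 0.   6.01] rot [0. 0. 0.]
```

play_rows:
  moves:
    - [[0,0,0],[0,0,0],7.6]
    - [[0,0,2],[0,0,0],7.6]
    - [[0,0,4],[0,0,0],7.6]
    - [[0,0,6],[0,0,0],7.6]
    - [[0,0,6],[0,0,0],4]
    - [[0,0,6],[0,0,0],4]
    - [[0,0,6],[0,0,0],4]
    - [[0,0,6],[0,0,0],4]

```text
time: 36.33
ee_pos: [0.5829, -0.0631, 0.0289]
eef_rot: [0.993, -0.117, 0.001, 0.0]
ft_force: [-0.5, 0.1, 2.9]
width: 0.0521
```

play_rows:
  moves:
    - [[0,0,0],[0,0,0],4]
    - [[0,0,0],[0,0,0],4]
    - [[0,0,-3],[0,0,0],4]
    - [[0,0,-7],[0,0,0],4]
    - [[0,0,-11],[0,0,0],4]
    - [[0,0,-13],[0,0,0],4]
    - [[0,0,-13],[0,0,0],4]
    - [[0,0,-13],[0,0,0],4]

```text
time: 37.33
ee_pos: [0.5814, -0.063, 0.1563]
eef_rot: [0.993, -0.117, -0.001, 0.0]
ft_force: [0.4, -0.4, -1.9]
width: 0.0516
```

play_rows:
  moves:
    - [[2,0,0],[0,0,0],4]
    - [[-2,0,0],[0,0,0],4]
    - [[2,0,0],[0,0,0],4]
    - [[-2,0,0],[0,0,0],4]
    - [[0,0,0],[0,0,0],4]
    - [[0,0,0],[0,0,0],4]
    - [[0,0,0],[0,0,0],4]

```text
time: 38.2
ee_pos: [0.5819, -0.0627, 0.1572]
eef_rot: [0.993, -0.117, -0.001, -0.0]
ft_force: [-0.3, -0.0, -1.3]
width: 0.052
```

```bash
python3 -c "
from h import *
weigh()
go(.547,-.257,.16,1.7)
go(.547,.272,.16,-1.6)"
```

```text
F mean [ 0.06 -0.02 -1.74] std [0.52 0.48 0.62]
t 38.7 p [ 0.5823 -0.0629  0.1582] yaw -13.48 tilt [ 0.0002 -0.0001] F [-0.46  0.25 -2.  ] w 0.0517 j7 [ 0.52  0.35 -0.6   1.63  0.21  1.23 -1.93]
shift cm [ 1.09 19.69 -0.17] rot [ 0.    -0.    -0.265]
t 38.7 p [ 0.5823 -0.0629  0.1582] yaw -13.48 tilt [ 0.0002 -0.0001] F [-0.46  0.25 -2.  ] w 0.0517 j7 [ 0.52  0.35 -0.6   1.63  0.21  1.23 -1.93]
shift cm [-11.24 -31.75  -0.18] rot [ 0.    -0.    -0.207]
```

1.7 N: empty, so it goes to green.

play_rows:
  moves:
    - [[0.3,4,0],[0,0,-0.06],4]
    - [[0.5,8.5,0],[0,0,-0.12],4]
    - [[0.8,13,0],[0,0,-0.18],4]
    - [[1,17.5,0],[0,0,-0.24],4]
    - [[1.1,19.7,0],[0,0,-0.265],4]
    - [[1.1,19.7,3],[0,0,-0.265],4]
    - [[1.1,19.7,6],[0,0,-0.265],4]
    - [[1.1,19.7,6],[0,0,-0.265],4]

```text
time: 39.7
ee_pos: [0.5456, -0.2566, 0.0961]
eef_rot: [1.0, 0.015, -0.002, -0.001]
ft_force: [-0.2, 0.2, -1.9]
width: 0.0516
```

```bash
python3 -c "
from h import *
go(.547,-.257,.034,1.7)"
```

```text
t 39.7 p [ 0.5456 -0.2566  0.0961] yaw 1.71 tilt [-0.0038  0.0019] F [-0.25  0.25 -1.86] w 0.0516 j7 [ 0.79  0.44 -0.54  1.64  0.24  1.13 -1.35]
shift cm [0.16 0.06 6.21] rot [-0.002  0.004  0.   ]
```

play_rows:
  moves:
    - [[0,0,2],[0,0,0],4]
    - [[0,0,4.5],[0,0,0],4]
    - [[0,0,6],[0,0,0],4]
    - [[0,0,6.5],[0,0,0],4]
    - [[0,0,6.5],[0,0,0],4]
    - [[0,0,6.5],[0,0,0],4]

```text
time: 40.45
ee_pos: [0.5478, -0.2572, 0.0339]
eef_rot: [1.0, 0.015, 0.001, 0.0]
ft_force: [1.0, 0.3, 1.0]
width: 0.0517
```

play_rows:
  moves:
    - [[0,0,0.1],[0,0,0],4]
    - [[0,0,0.1],[0,0,0],6.6]
    - [[0,0,0.1],[0,0,0],6.6]
    - [[0,0,0.1],[0,0,0],6.6]
    - [[0,0,-2],[0,0,0],6.6]
    - [[0,0,-7],[0,0,0],6.6]
    - [[0,0,-12],[0,0,0],0]
    - [[0,0,-12],[0,0,0],0]

```text
time: 41.45
ee_pos: [0.5497, -0.2577, 0.1592]
eef_rot: [1.0, 0.015, 0.004, 0.002]
ft_force: [-0.9, 0.1, -0.7]
width: 0.053
```

```bash
python3 -c "
from h import *
c=camera('scene');cv2.imwrite('pics/s6.png',c['frame'][:,:,::-1]);
for t in tins(c):print(t)
c=camera('top')
for t in tins(c):print(t)
go(.588,.06,.08,13.4)"
```

```text
(0.7738, 0.0039, 53.6, 58.2, 47.0, [215.0, 242.0])
(0.4525, 0.2739, -1.7, 75.4, 49.2, [433.0, 228.0])
(0.5936, 0.0632, 13.0, 76.7, 49.8, [304.0, 210.0])
(0.4473, 0.271, -1.1, 71.6, 48.8, [156.0, 283.0])
(0.5873, 0.0595, 13.4, 73.8, 49.4, [252.0, 221.0])
(0.7512, -0.0208, -89.7, 48.5, 47.3, [287.0, 152.0])
t 41.55 p [ 0.5474 -0.2572  0.1545] yaw 1.71 tilt [ 0.0016 -0.0011] F [-0.79 -0.03 -0.44] w 0.0454 j7 [ 0.8   0.39 -0.55  1.58  0.21  1.23 -1.33]
shift cm [  4.99 -31.59   7.42] rot [ 0.001 -0.001 -0.204]
```

View pics/s6.png

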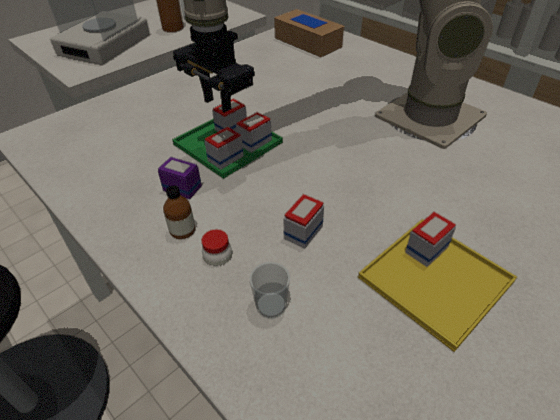

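Three tins are in green and one in yellow. The last one is at scene (304,220).

play_rows:
  moves:
    - [[0.5,-3.5,0],[0,0,-0.02],0]
    - [[1.2,-8,0],[0,0,-0.05],0]
    - [[2,-12.5,0],[0,0,-0.08],0]
    - [[2.7,-17,0],[0,0,-0.11],0]
    - [[3.4,-21.5,0],[0,0,-0.14],0]
    - [[4.1,-26,0],[0,0,-0.17],0]
    - [[5,-31.6,1],[0,0,-0.204],0]
    - [[5,-31.6,4],[0,0,-0.204],0]

```text
time: 42.55
ee_pos: [0.5876, 0.0666, 0.1135]
eef_rot: [0.993, 0.121, 0.001, -0.001]
ft_force: [0.9, -1.0, -0.6]
width: 0.0005
```

```bash
python3 -c "
from h import *
go(.588,.06,.079,13.4)"
```

```text
t 42.55 p [0.5876 0.0666 0.1135] yaw 13.87 tilt [0.0016 0.0029] F [ 0.94 -1.01 -0.61] w 0.0005 j7 [ 0.38  0.43 -0.71  1.66  0.3   1.16 -1.73]
shift cm [-0.13  0.66  3.44] rot [-0.002 -0.002  0.008]
```

play_rows:
  moves:
    - [[0,0.2,1],[0,0,0.004],0]
    - [[0,0.3,2],[0,0,0.005],0]
    - [[0,0.3,3],[0,0,0.005],0]
    - [[0,0.3,3.2],[0,0,0.005],0]
    - [[0,0.3,3.2],[0,0,0.005],0]

```text
time: 43.18
ee_pos: [0.5886, 0.0572, 0.0815]
eef_rot: [0.993, 0.114, 0.0, 0.0]
ft_force: [0.5, 0.1, 0.8]
width: 0.0006
```

```bash
python3 -c "
from h import *
go(.5885,.06,.068,13.4)"
```

```text
t 43.17 p [0.5886 0.0572 0.0815] yaw 13.09 tilt [ 0.0005 -0.0001] F [0.47 0.14 0.82] w 0.0006 j7 [ 0.38  0.47 -0.69  1.68  0.33  1.11 -1.75]
shift cm [ 0.06 -0.27  1.35] rot [ 0.    -0.    -0.005]
```

play_rows:
  moves:
    - [[0,-0.25,0.1],[0,0,-0.005],0]
    - [[0,-0.25,0.4],[0,0,-0.005],0]
    - [[0,-0.25,0.7],[0,0,-0.005],0]
    - [[0,-0.25,1],[0,0,-0.005],0]
    - [[0,-0.25,1.3],[0,0,-0.005],0]
    - [[0,-0.25,1.45],[0,0,-0.005],0]
    - [[0,-0.25,1.45],[0,0,-0.005],0]

```text
time: 44.05
ee_pos: [0.5881, 0.0599, 0.0683]
eef_rot: [0.993, 0.117, 0.0, 0.0]
ft_force: [-8.0, -1.1, 19.4]
width: 0.0004
```

play_rows:
  moves:
    - [[0,0,-1.5],[0,0,0],7.6]
    - [[0,0,-2.2],[0,0,0],7.6]
    - [[0,0,-2.2],[0,0,0],7.6]
    - [[0,0,-2.2],[0,0,0],7.6]
    - [[0,0,-2.2],[0,0,0],7.6]
    - [[0,0,-2.2],[0,0,0],7.6]
    - [[0,0,-2.2],[0,0,0],7.6]
    - [[0,0,-2.2],[0,0,0],7.6]

```text
time: 45.05
ee_pos: [0.5878, 0.0598, 0.0886]
eef_rot: [0.993, 0.117, -0.0, 0.0]
ft_force: [0.2, -0.5, -0.5]
width: 0.0711
```

```bash
python3 -c "
from h import *
go(.588,.06,.028,13.4)"
```

```text
t 45.05 p [0.5878 0.0598 0.0886] yaw 13.4 tilt [-0.0001 -0.0001] F [ 0.2  -0.5  -0.52] w 0.0711 j7 [ 0.38  0.46 -0.7   1.68  0.32  1.12 -1.75]
shift cm [ 0.03 -0.02  6.06] rot [ 0.  0. -0.]
```

play_rows:
  moves:
    - [[0,0,0],[0,0,0],7.6]
    - [[0,0,2],[0,0,0],7.6]
    - [[0,0,4],[0,0,0],7.6]
    - [[0,0,6],[0,0,0],7.6]
    - [[0,0,6],[0,0,0],4]
    - [[0,0,6],[0,0,0],4]
    - [[0,0,6],[0,0,0],4]
    - [[0,0,6],[0,0,0],4]

```text
time: 46.05
ee_pos: [0.5884, 0.0598, 0.0294]
eef_rot: [0.993, 0.117, 0.001, 0.0]
ft_force: [0.2, 0.5, 1.8]
width: 0.0518
```

play_rows:
  moves:
    - [[0,0,0],[0,0,0],4]
    - [[0,0,0],[0,0,0],4]
    - [[0,0,-3],[0,0,0],4]
    - [[0,0,-7],[0,0,0],4]
    - [[0,0,-11],[0,0,0],4]
    - [[0,0,-13],[0,0,0],4]
    - [[0,0,-13],[0,0,0],4]
    - [[0,0,-13],[0,0,0],4]

```text
time: 47.05
ee_pos: [0.5869, 0.0595, 0.1566]
eef_rot: [0.993, 0.117, -0.001, 0.0]
ft_force: [0.6, 0.1, -4.8]
width: 0.052
```

play_rows:
  moves:
    - [[2,0,0],[0,0,0],4]
    - [[-2,0,0],[0,0,0],4]
    - [[2,0,0],[0,0,0],4]
    - [[-2,0,0],[0,0,0],4]
    - [[0,0,0],[0,0,0],4]
    - [[0,0,0],[0,0,0],4]
    - [[0,0,0],[0,0,0],4]

```text
time: 47.92
ee_pos: [0.5874, 0.0599, 0.1579]
eef_rot: [0.993, 0.117, -0.001, -0.0]
ft_force: [-0.0, 1.0, -4.5]
width: 0.052
```

```bash
python3 -c "
from h import *
weigh()
go(.547,-.357,.16,1.7)
go(.547,.272,.16,-1.6)"
```

```text
F mean [ 0.23  0.24 -4.11] std [0.41 0.49 0.52]
t 48.42 p [0.5878 0.0598 0.1587] yaw 13.39 tilt [ 0.0002 -0.0001] F [-0.33  0.14 -4.02] w 0.0519 j7 [ 0.41  0.39 -0.73  1.61  0.27  1.25 -1.71]
shift cm [-13.62  39.6   -0.13] rot [ 0.    -0.     0.204]
t 48.42 p [0.5878 0.0598 0.1587] yaw 13.39 tilt [ 0.0002 -0.0001] F [-0.33  0.14 -4.02] w 0.0519 j7 [ 0.41  0.39 -0.73  1.61  0.27  1.25 -1.71]
shift cm [  0.95 -21.59  -0.13] rot [ 0.    -0.     0.262]
```

4.1 N: there's a ball inside, so it goes to yellow.

play_rows:
  moves:
    - [[0.2,-4,0],[0,0,0.06],4]
    - [[0.4,-8.5,0],[0,0,0.12],4]
    - [[0.6,-13,0],[0,0,0.17],4]
    - [[0.8,-17.5,0],[0,0,0.22],4]
    - [[0.95,-21.6,0],[0,0,0.262],4]
    - [[0.95,-21.6,2],[0,0,0.262],4]
    - [[0.95,-21.6,6],[0,0,0.262],4]
    - [[0.95,-21.6,6],[0,0,0.262],4]

```text
time: 49.42
ee_pos: [0.5455, 0.2699, 0.0954]
eef_rot: [1.0, -0.014, -0.003, 0.002]
ft_force: [-0.0, -0.5, -3.5]
width: 0.0518
```

```bash
python3 -c "
from h import *
go(.548,.272,.034,-1.6)"
```

```text
t 49.42 p [0.5455 0.2699 0.0954] yaw -1.65 tilt [-0.0053 -0.0031] F [-0.02 -0.5  -3.46] w 0.0518 j7 [ 0.03  0.5  -0.73  1.62  0.35  1.16 -2.38]
shift cm [ 0.28 -0.23  6.14] rot [ 0.003  0.005 -0.001]
```

play_rows:
  moves:
    - [[0.1,0,2],[0,0,0],4]
    - [[0.1,0,4.5],[0,0,0],4]
    - [[0.1,0,6],[0,0,0],4]
    - [[0.1,0,6.5],[0,0,0],4]
    - [[0.1,0,6.5],[0,0,0],4]
    - [[0.1,0,6.5],[0,0,0],4]

```text
time: 50.18
ee_pos: [0.5484, 0.2722, 0.0346]
eef_rot: [1.0, -0.014, 0.001, -0.0]
ft_force: [-3.4, -2.4, 5.8]
width: 0.0516
```

play_rows:
  moves:
    - [[0,0,0.1],[0,0,0],4]
    - [[0,0,0.1],[0,0,0],6.6]
    - [[0,0,0.1],[0,0,0],6.6]
    - [[0,0,0.1],[0,0,0],6.6]
    - [[0,0,-2],[0,0,0],6.6]
    - [[0,0,-7],[0,0,0],6.6]
    - [[0,0,-12],[0,0,0],6.6]
    - [[0,0,-12],[0,0,0],6.6]

```text
time: 51.18
ee_pos: [0.55, 0.2739, 0.1596]
eef_rot: [1.0, -0.014, 0.004, -0.002]
ft_force: [-0.0, -0.1, 0.0]
width: 0.066
```

play_rows:
  moves:
    - [[0,4,-1],[0,0,0],6.6]
    - [[0,8.5,-2],[0,0,0],6.6]
    - [[0,13,-3],[0,0,0],6.6]
    - [[0,17.5,-4],[0,0,0],6.6]
    - [[0,22,-5],[0,0,0],6.6]
    - [[0,24,-5],[0,0,0],6.6]
    - [[0,24,-5],[0,0,0],6.6]
    - [[0,24,-5],[0,0,0],6.6]

```text
time: 52.18
ee_pos: [0.5411, 0.0337, 0.2038]
eef_rot: [1.0, -0.013, 0.0, -0.0]
ft_force: [-0.6, 0.6, 0.2]
width: 0.066
```

```bash
python3 -c "
from h import *
st()
for n,z in (('scene',.073),('top',.073)):
  c=camera(n);cv2.imwrite(f'pics/{n}7.png',c['frame'][:,:,::-1]);
  for t in tins(c,z):print(n,t)"
```

```text
t 52.17 p [0.5411 0.0337 0.2038] yaw -1.52 tilt [0.0001 0.0005] F [-0.59  0.61  0.21] w 0.066 j7 [ 0.47  0.23 -0.7   1.68  0.15  1.29 -1.86]
scene (0.5501, 0.2728, -1.6, 76.6, 50.5, [404.0, 256.0])
scene (0.7739, 0.0033, 51.2, 58.8, 47.3, [215.0, 241.0])
scene (0.452, 0.2735, -1.6, 74.8, 49.2, [433.0, 228.0])
scene (0.5499, -0.2559, 1.8, 77.0, 55.6, [222.0, 137.0])
scene (0.4516, -0.2555, 1.4, 74.5, 53.2, [253.0, 121.0])
scene (0.4529, -0.353, 3.4, 74.8, 52.7, [228.0, 107.0])
top (0.4468, -0.3548, 1.9, 73.2, 49.6, [436.0, 285.0])
top (0.4467, -0.2555, 0.4, 70.7, 49.3, [392.0, 285.0])
top (0.4474, 0.2713, -1.5, 71.9, 48.4, [156.0, 283.0])
top (0.5472, -0.2555, 0.4, 72.3, 49.5, [391.0, 240.0])
top (0.5459, 0.2715, -1.4, 73.4, 48.8, [158.0, 239.0])
top (0.7514, -0.0208, -89.7, 48.5, 47.4, [287.0, 152.0])
```

View pics/scene7.png

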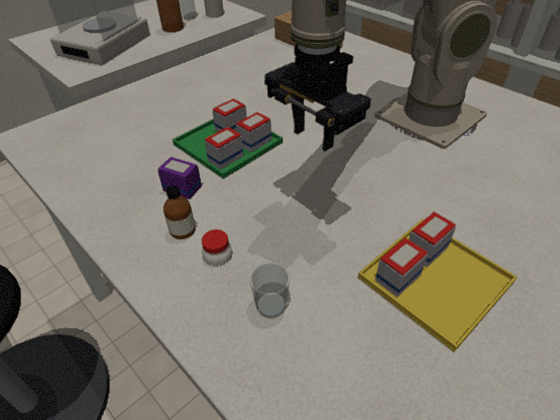

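View pics/top7.png

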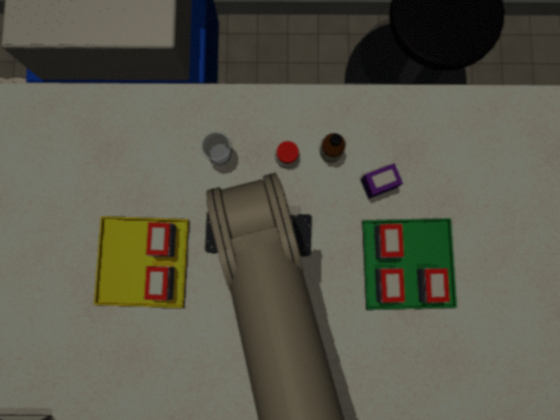

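Both pictures show three tins upright in green (top (391,240), (391,285), (436,285)) and two upright in yellow (top (158,239), (156,283)). The bystanders and the purple tin haven't moved, and the gripper is clear.

```bash
python3 -c "
from bench import *
print(close_job())"
```

```text
the job is handed in; nothing more can be done
None
```

I pressed, lifted, shook and sorted all five tins, and handed the job in at about 52 s; no verdict was reported.

- **Lids:** each lid was pressed with 19 to 36 N until it stopped hard, with the fingertip at about 68 mm. I pushed harder than the 10 to 15 N suggested. I did not measure the lids again after placing the tins.
- **Sorting:** three tins weighed about 1.5 to 1.7 N, so they are empty and in the green tray. Two weighed about 4.1 and 4.4 N, so they hold a ball and are in the yellow tray. I judged this by weight after the shake, because the force readings showed no clear rattle.
- **Last pictures:** all five tins stand upright, about 50 mm from the tray middles along each side (limit 90 mm). The bottle, beaker, jar and purple look-alike have not visibly moved, and the gripper is clear of everything. I saw no tin get knocked aside.
- **Disagreement:** the two cameras differ by up to about 6 mm on tin positions, which makes no difference at these margins.

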